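# Lengthen a telescopic stand leg to its next stop

### The arm

A 7-joint arm with a two-finger parallel gripper is mounted at the origin on the work surface; the furniture and walls round the work are solid. World frame = base frame: x ahead of the robot, y to its left, z up, the work surface at z = 0. Lengths are in m, angles in rad, forces in N, time in s.
With the tool pointing down it reaches from about 0.425 to 1.025 m from the base axis. Payload 9.4 kg.
Tool frame: the origin (TCP) lies at the very end of the fingers, on their centre line; the grasp point (between the pads) lies 19 mm behind it (arm.grip_point_offset is the distance from the TCP to the grasp point, in m); z points along the fingers, y is the direction in which the jaws open and shut (so a half turn about z gives the same grasp; the last joint's range is limited). The gripper opens to 93 mm and grips with 3 to 60 N. Pads are 15 mm wide; open, the fingers measure 128 mm over their backs; the gripper's body (75 mm by 188 mm) begins 65 mm behind the grasp point.
Start: joints at [1.19, 0.599, -0.003, 1.599, 0.002, 0.943, -0.08], TCP at [0.217, -0.692, 0.219] pointing down, gripper open.
Joint ranges: [-2.57, 2.57], [-0.35, 1.97], [-1.29, 1.29], [0.11, 2.56], [-1.05, 4.19], [0.11, 1.86], [-2.63, 2.63]. Speed limits (rad/s): [2.22, 2.22, 3.01, 3.01, 3.14, 3.14, 3.14].

### API

Orientations are given as a unit quaternion [w, x, y, z].
In Python, from bench import arm, eyes, workorder gives the robot as it stands. The module is installed in compiled form; this text tells all that it offers.
- The arm moves only by the shell command python3 -m inch 'ROWS' [FORCE]. ROWS is JSON, a list of rows, each an object with "travel": the shift along the world's x, y, z in cm, a list of three; "turn": the turn about the world's z in rad; "jaw": the finger opening in cm, from 0 to 9.3. In form: [{"travel": [tx, ty, tz], "turn": turn, "jaw": jaw}, ...]. A call has exactly 5 rows; each row is the pose to reach, as a shift and turn from the pose measured when the call began; what a row does not reach only later rows make up. A row lasts 1/10 s, in which the tool goes at most 50 mm and 8.59 degrees, less where a joint would pass 70% of its speed; a pose out of reach is approached as far as the arm can. A call with a gripper value outside its range is refused whole. The fingers move at their own pace and stop on an object; FORCE is the grip in N (left out, the last holds). Time passes only in rows, so rows that repeat a pose let the fingers close, or fill a call up. It gives the time, the measured TCP pose, the force and the opening at its end, in the units of the state.
- arm.observe(): the state, without advancing time (a new reading comes with each control period).
- eyes.capture(name): name is "side" or "top" or "wrist"; returns the picture (384x512x3 uint8, blue, green, red); there is no depth.
- eyes.camera_info(name): a dict with "K" (3x3 intrinsics, pixels), "D" ([k1, k2, p1, p2, k3] as OpenCV has them; the pictures are not rectified), "eye" and "orientation" of the camera in the world; the wrist camera has in their place "T_tool_cam" (4x4, takes a point from camera to tool coordinates, whose origin is the TCP and whose axes are the flange's). Camera axes: x right, y down, z forward; pixel columns grow to the right and rows downward; lengths in m; the calibration is good to about 2 mm. A picture is of the moment at which its call begins: read the wrist's pose just before it. camera_info takes no time and is no camera call.
- workorder.hand_in(): hands the job in, once; it reports no verdict.
The state is a dict: "time": time; "joint_positions": joint angles; "qvel": joint speeds; "joint_efforts": joint torques, N m; "position": TCP position; "tcp_rot": TCP orientation; "wrist_force": force on the tool from outside, world axes, zero at the start; "torque": the same for the moment, N m; "gripper_width": finger opening in m.
Only numpy, scipy, OpenCV 4.12 (cv2) and the standard library are available. Lean on these libraries where they do the work, as an engineer would, in place of code of your own. Each camera call takes 0.05 s, during which the arm holds its last target.

### The job

The telescopic leg in the green holder is locked by its red spring button in the first hole. Squeeze the button in flush with the tube and draw the outer tube out slowly toward its rubber foot until the button clicks out fully through the hole of the brass stop plate, then let go. Be gentle: never pull the tube with more than about 20 N against the button, neither while it is still locked nor once it has clicked out, and leave the other loose things on the bench where they are.

Things in the scene. Friction and masses are not known exactly. Their poses are not given: they have to be found in the camera images.
- holder: Fixed wooden board, 100 x 420 x 16 mm, with a green clamp and cradle for the leg; origin on the bench, y along the leg toward its rubber foot, x level across it, z up. The inner tube (23 mm) is clamped in a green block at y = -207 to -163 mm, 126 mm high; the outer tube slides in a green cradle at y = 118 to 138 mm, which rises to 100 mm.
- button_spot (a point): Fixed point on the leg's centre line, 100 mm above the bench, level with the red snap button; axes as the holder's. The outer tube is 30 mm square: its faces lie 15 mm either side. The button (12 mm ball end) is on the -x side, 4.5 mm proud of that face, is pressed toward +x and does not travel along the leg. Squeezing the tube here with a finger over it presses it.
- foot (a point): Centre of the black rubber foot (38 mm square, 20 mm long) on the outer tube, aluminium with 2.5 mm walls, which at the start reaches from 108 mm on the clamp's side of the button to the foot. The first hole (15 mm) is at the button. The next one is in a brass stop plate (56 mm long, 1 mm proud of the tube), 54 to 74 mm toward the clamp: its setting differs each time and is not measured.
- leg (a joint): How far the outer tube has slid out (+y), m: about 0 at the start (1 mm play), 0.054 to 0.074 with the button in the stop plate's hole, where it stops hard; end stops -0.004, 0.090. Stays where left (2 N friction). Pressed to within 1 mm of flush, the button rides under the hole's edge (pull 8 to 15 N, then some 4 N) and stays under the wall unpressed; pressed less, it locks.
- button (a joint): How far the red button is pressed in, m: 0 fully out, 0.0045 flush with the face of the outer tube, 0.007 when it is hidden under the tube wall. The spring needs about 1.5 N to start and 3.5 N at flush. In a hole it comes out by itself to 0. At about 10 mm/s the stop is felt in time as a rise in pull of some 5 N.
- pots: Bystander: loose stack of black plastic pots, 76 mm across, 108 mm high; origin under its centre.
- tape: Bystander: loose roll of beige tape, 98 mm across, 25 mm high; origin under its centre.
- secateurs: Bystander: loose red-handled secateurs lying flat, 67 x 191 x 17 mm; origin under the centre.

How it is judged:
On the way, in this order (a step that is already met when the one before it is completed fails the run):
1. the button is pressed flush (to 1.2 mm) while the tube is still at its first hole (value of joint button above 0.0033 m and value of joint leg below 0.008 m), for 0.1 s.
2. the tube slides on with the button hidden under its wall (value of joint button above 0.006 m and value of joint leg above 0.02 m), for 0.1 s.
At the end, for the whole second after the job is handed in: The outer tube is slid out by more than 45 mm and at rest, and the button is fully out (to 1 mm) through the hole of the stop plate (value of joint leg above 0.045 m and value of joint button below 0.001 m and velocity of joint leg below 0.005 m/s); the robot touches nothing.
It fails at once if the tube was hauled against the button with more than 20 N (contact force between button and leg above 20 N).
It fails at once if a loose thing on the bench was moved by more than 20 mm (distance of any of pots, tape, secateurs from where it was at the start of the episode above 0.02 m).
It also fails if it takes over 43 s, if anything falls off the work surface, if the arm or the gripper's body presses on something with over 40 N, if the wrist force passes 120 N, or if a joint passes its speed limit or range.

## Working session

There is one attempt and no reset: what is moved stays moved. The work goes in short steps, Python scripts to look and compute and a shell command to move; the robot and the scene stay as the last step left them, time stands still between calls to the robot, and variables do not carry over. Pictures are saved under pics/ and viewed, and the job is handed in when it is done.

```bash
mkdir -p pics
python3 - <<'E'
from bench import arm, eyes
import cv2
print(arm.observe())
for n in ["side","top","wrist"]:
    s=arm.observe()
    cv2.imwrite(f"pics/{n}0.png",eyes.capture(n)); print(n,eyes.camera_info(n))
print(arm.grip_point_offset)
E
```

```text
{'time': 0.0, 'joint_positions': array([ 1.19027873,  0.60011216, -0.00251539,  1.60013492,  0.00178766,
        0.94289412, -0.07978602]), 'qvel': array([ 0.00130549,  0.00145836,  0.00034086, -0.00033751, -0.00026641,
        0.00109833, -0.0006882 ]), 'joint_efforts': array([-2.11113470e-04, -7.65080237e+01,  1.49733894e+00, -2.52341402e+01,
       -5.24210790e-02,  1.70278904e-02,  1.65306492e-04]), 'position': array([ 0.21671641, -0.69133683,  0.21776793]), 'tcp_rot': array([-7.49689955e-04,  9.88480538e-01,  1.51346055e-01, -1.89492093e-04]), 'wrist_force': array([ 0.26968949, -0.45928837, -0.64205403]), 'torque': array([ 0.00190432, -0.00860957,  0.02209509]), 'gripper_width': 0.0930321698414637}
side {'K': array([[383.14043951,   0.        , 255.16918058],
       [  0.        , 383.14043951, 183.40969868],
       [  0.        ,   0.        ,   1.        ]]), 'D': array([0.01337262, 0.        , 0.        , 0.        , 0.        ]), 'eye': array([-0.27779929,  1.00561536,  0.93910607]), 'orientation': array([ 0.15201162, -0.2627212 ,  0.84316492, -0.44378256])}
top {'K': array(
[... 267 characters left out ...]
  1.81870909]), 'orientation': array([-0.0282499 ,  0.70967925, -0.70372199,  0.01823931])}
wrist {'K': array([[272.08262123,   0.        , 257.30579513],
       [  0.        , 272.08262123, 189.90614508],
       [  0.        ,   0.        ,   1.        ]]), 'D': array([-0.05356187,  0.        ,  0.        ,  0.        ,  0.        ]), 'T_tool_cam': array([[ 6.14302505e-04, -9.59742645e-01, -2.80880184e-01,
         7.86602340e-02],
       [ 9.99999603e-01,  7.70774235e-04, -4.46605523e-04,
         2.15780562e-05],
       [ 6.45121575e-04, -2.80879798e-01,  9.59742738e-01,
        -1.65519453e-01],
       [ 0.00000000e+00,  0.00000000e+00,  0.00000000e+00,
         1.00000000e+00]])}
0.0188
```

View pics/side0.png

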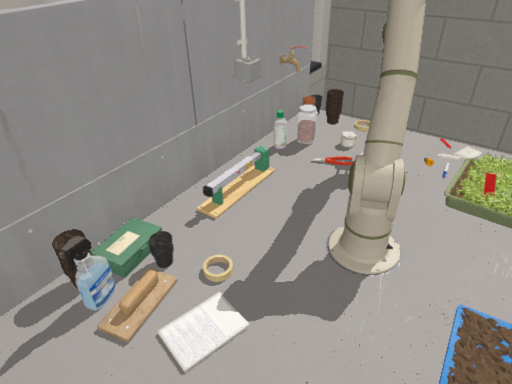

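View pics/top0.png

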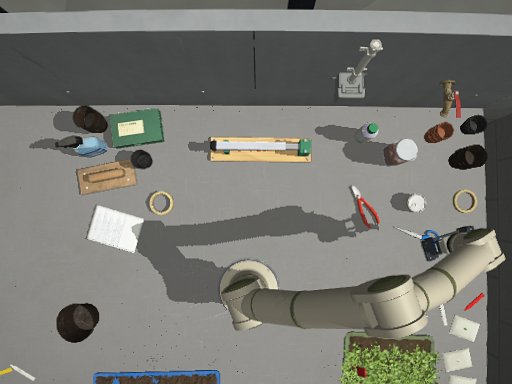

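View pics/wrist0.png

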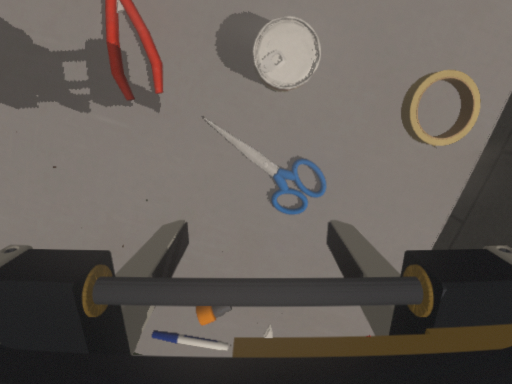

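```bash
cat > h.py <<'E'
import numpy as np, cv2
from scipy.spatial.transform import Rotation as R
from bench import arm, eyes
def cam(n,s=None):
    i=eyes.camera_info(n)
    if n=="wrist":
        q=s["tcp_rot"];Rt=R.from_quat(q,scalar_first=True).as_matrix();T=i["T_tool_cam"]
        return i["K"],i["D"],Rt@T[:3,:3],s["position"]+Rt@T[:3,3]
    return i["K"],i["D"],R.from_quat(i["orientation"],scalar_first=True).as_matrix(),i["eye"]
def px2w(n,uv,z,s=None):
    K,D,Rm,e=cam(n,s)
    p=cv2.undistortPoints(np.array(uv,float).reshape(-1,1,2),K,D).reshape(-1,2)
    d=np.c_[p,np.ones(len(p))]@Rm.T
    return e+d*((np.atleast_1d(z)-e[2])/d[:,2])[:,None]
def w2px(n,P,s=None):
    K,D,Rm,e=cam(n,s)
    rv=cv2.Rodrigues(Rm.T)[0]
    return cv2.projectPoints(np.array(P,float).reshape(-1,1,3),rv,-Rm.T@e,K,D)[0].reshape(-1,2)
def crop(f,o,x0,y0,x1,y1,k):
    im=cv2.imread(f)[y0:y1,x0:x1]; cv2.imwrite(o,cv2.resize(im,None,fx=k,fy=k,interpolation=cv2.INTER_CUBIC))
E
python3 - <<'E'
from h import *
crop("pics/top0.png","pics/top0c.png",195,125,325,170,6)
crop("pics/side0.png","pics/side0c.png",190,135,290,220,7)
print(px2w("top",[[210,150],[312,150],[340,200],[248,105]],[0.016,0.016,0,0]))
E
```

```text
[[ 0.57397661  0.1649205   0.016     ]
 [ 0.57701343 -0.2597232   0.016     ]
 [ 0.37050855 -0.37840692  0.        ]
 [ 0.76947997  0.0086543   0.        ]]
```

View pics/top0c.png

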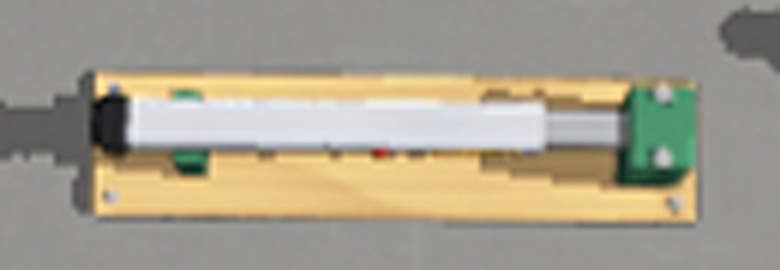

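View pics/side0c.png

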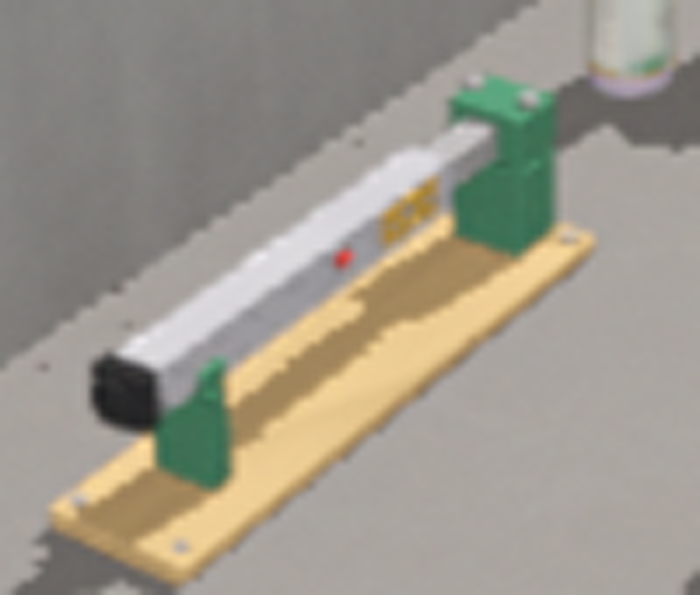

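Run:
```python
from h import *
t=lambda a:[[195+(x+.5)/6-.5,125+(y+.5)/6-.5] for x,y in a]
s=lambda a:[[190+(x+.5)/7-.5,135+(y+.5)/7-.5] for x,y in a]
print("board",px2w("top",t([(95,71),(697,79),(697,220),(92,214)]),.016))
print("tube top",px2w("top",t([(128,100),(545,103),(545,150),(128,149)]),.115))
print("button",px2w("top",t([(380,153)]),.1))
print("clamp top",px2w("top",t([(630,87),(697,87),(690,182),(620,182)]),.126))
print("side button",px2w("side",s([(343,259)]),.1))
print("side board",px2w("side",s([(50,510),(180,573),(597,240)]),.016))
print("side plate L/R mid",px2w("side",s([(382,232),(440,198)]),.1))
```

```text
board [[ 0.63121782  0.16411139  0.016     ]
 [ 0.62844615 -0.25461352  0.016     ]
 [ 0.52990585 -0.25445999  0.016     ]
 [ 0.53098282  0.16458032  0.016     ]]
tube top [[ 0.59487459  0.13111628  0.115     ]
 [ 0.59469604 -0.14278085  0.115     ]
 [ 0.56361285 -0.14286799  0.115     ]
 [ 0.56239373  0.13062122  0.115     ]]
button [[ 0.56296489 -0.03480923  0.1       ]]
clamp top [[ 0.60388671 -0.19747973  0.126     ]
 [ 0.60425234 -0.24119104  0.126     ]
 [ 0.5418154  -0.23653157  0.126     ]
 [ 0.54144245 -0.19099625  0.126     ]]
side button [[ 0.56299747 -0.02955299  0.1       ]]
side board [[ 0.62460084  0.16940204  0.016     ]
 [ 0.52643886  0.17181     0.016     ]
 [ 0.52274239 -0.24225298  0.016     ]]
side plate L/R mid [[ 0.56181137 -0.06627102  0.1       ]
 [ 0.55573698 -0.11708205  0.1       ]]
```

```bash
python3 -m inch '[{"travel":[2.4,4.4,0.5],"turn":0.085,"jaw":7},{"travel":[4.8,8.8,1],"turn":0.17,"jaw":7},{"travel":[7.2,13.2,1.5],"turn":0.255,"jaw":7},{"travel":[9.6,17.6,2],"turn":0.34,"jaw":7},{"travel":[12,22,2.5],"turn":0.42,"jaw":7}]' 10
```

```text
time: 0.65
position: [0.3364, -0.4713, 0.2429]
tcp_rot: [-0.001, 0.935, 0.356, -0.0]
wrist_force: [0.2, 0.6, -0.9]
gripper_width: 0.0702
```

```bash
python3 -m inch '[{"travel":[2.4,4.3,0],"turn":0.085,"jaw":7},{"travel":[4.8,8.6,0],"turn":0.17,"jaw":7},{"travel":[7.2,12.9,0],"turn":0.255,"jaw":7},{"travel":[9.6,17.2,0],"turn":0.34,"jaw":7},{"travel":[12,21.5,0],"turn":0.42,"jaw":7}]' && python3 -m inch '[{"travel":[2.4,4.3,0],"turn":0.085,"jaw":7},{"travel":[4.8,8.6,0],"turn":0.17,"jaw":7},{"travel":[7.2,12.9,0],"turn":0.255,"jaw":7},{"travel":[9.6,17.2,0],"turn":0.34,"jaw":7},{"travel":[12,21.8,0],"turn":0.425,"jaw":7}]'
python3 - <<'E'
from h import *
s=arm.observe(); cv2.imwrite("pics/w1.png",eyes.capture("wrist"))
import pickle; pickle.dump(s,open("s1.pkl","wb"))
Rm=R.from_quat(s["tcp_rot"],scalar_first=True).as_matrix();print(s["position"],Rm.round(3),s["wrist_force"])
print(w2px("wrist",[[.579,-.034,.115],[.5595,-.034,.1],[.579,.131,.115],[.579,-.142,.115]],s))
E
```

```text
time: 1.15
position: [0.4569, -0.2545, 0.243]
tcp_rot: [-0.0, 0.839, 0.544, -0.0]
wrist_force: [0.6, -1.5, 0.8]
gripper_width: 0.0699
time: 1.65
position: [0.5767, -0.0366, 0.243]
tcp_rot: [-0.0, 0.704, 0.71, -0.001]
wrist_force: [0.6, -0.5, 0.8]
gripper_width: 0.0697
[ 0.5767027  -0.03659706  0.24296749] [[-0.008  1.    -0.001]
 [ 1.     0.008 -0.001]
 [-0.001 -0.001 -1.   ]] [ 0.60161537 -0.46504437  0.79025229]
[[259.12341588 181.26217983]
 [242.34038203 177.90566656]
 [260.82215007  15.87537165]
 [258.22186455 266.34723933]]
```

View pics/w1.png

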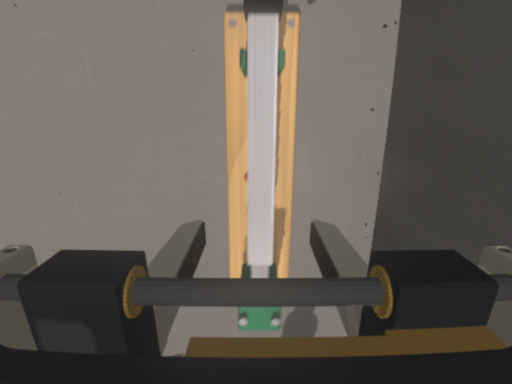

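Run:
```python
from h import *
crop("pics/w1.png","pics/w1c.png",215,120,315,195,8)
```

```text
(no output)
```

View pics/w1c.png

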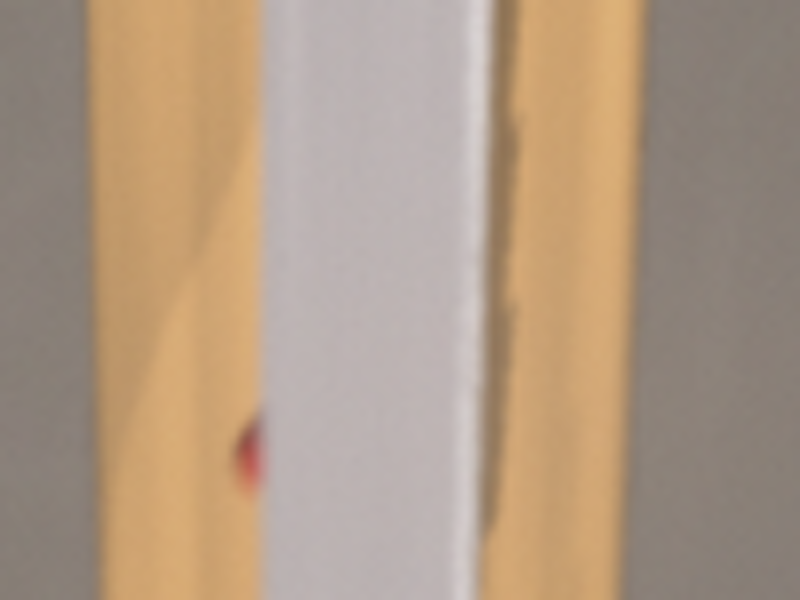

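Run:
```python
from h import *
import pickle; s=pickle.load(open("s1.pkl","rb"))
t=lambda a:[[215+(x+.5)/8-.5,120+(y+.5)/8-.5] for x,y in a]
print("tube L/R at top z",px2w("wrist",t([(262,100),(263,560),(495,100),(477,560)]),.115,s))
print("button",px2w("wrist",t([(240,455),(258,455)]),.1,s))
print("board",px2w("wrist",t([(92,100),(102,560),(645,100),(622,560)]),.016,s))
```

```text
tube L/R at top z [[ 0.56593174  0.01977303  0.115     ]
 [ 0.56597037 -0.04373879  0.115     ]
 [ 0.59681745  0.02004414  0.115     ]
 [ 0.59602105 -0.04347833  0.115     ]]
button [[ 0.56210093 -0.03221893  0.1       ]
 [ 0.56472187 -0.032197    0.1       ]]
board [[ 0.53212782  0.01213796  0.016     ]
 [ 0.53208128 -0.07286165  0.016     ]
 [ 0.6302285   0.01298895  0.016     ]
 [ 0.62979877 -0.07201477  0.016     ]]
```

```bash
python3 -m inch '[{"travel":[0.4,0.35,-3],"turn":-0.01,"jaw":7},{"travel":[0.4,0.35,-7],"turn":-0.01,"jaw":7},{"travel":[0.4,0.35,-11],"turn":-0.01,"jaw":7},{"travel":[0.4,0.35,-14.5],"turn":-0.01,"jaw":7},{"travel":[0.4,0.35,-16.2],"turn":-0.01,"jaw":7}]'
python3 - <<'E'
from h import *
s=arm.observe(); cv2.imwrite("pics/w2.png",eyes.capture("wrist"));print(s["position"],s["tcp_rot"],s["wrist_force"])
cv2.imwrite("pics/s2.png",eyes.capture("side"))
crop("pics/s2.png","pics/s2c.png",190,115,290,200,7)
E
```

```text
time: 2.2
position: [0.5825, -0.0239, 0.0784]
tcp_rot: [-0.002, 0.703, 0.711, 0.001]
wrist_force: [-1.2, 0.5, 0.3]
gripper_width: 0.0703
[ 0.58254205 -0.02391433  0.0783721 ] [-0.00230457  0.70319717  0.71098986  0.00135868] [-1.20344178  0.51960282  0.31538628]
```

View pics/w2.png

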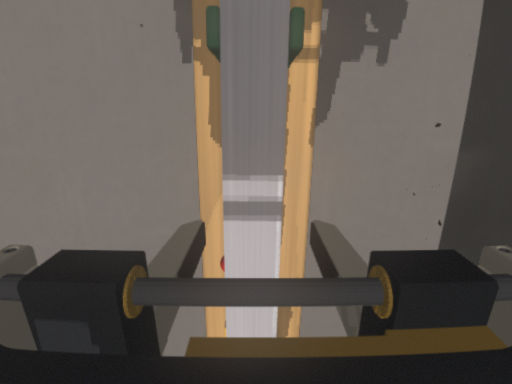

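View pics/s2c.png

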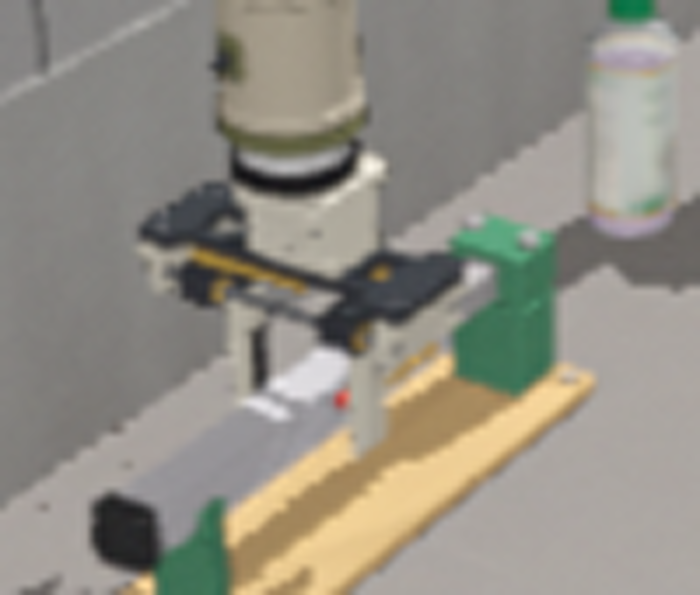

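Run:
```python
from h import *
s=arm.observe(); print(s["position"],s["tcp_rot"],s["wrist_force"],s["time"])
import pickle; pickle.dump(s,open("s2.pkl","wb"))
print(w2px("wrist",[[.566,-.034,.115],[.566,-.034,.1],[.5615,-.034,.1],[.5615,-.03,.1]],s))
crop("pics/w2.png","pics/w2c.png",190,240,310,290,6)
```

```text
[ 0.58256607 -0.0237533   0.07892423] [-0.00256381  0.70311182  0.71107384  0.00109191] [0.4955344  0.29423619 0.49146522] 2.3
[[226.04660048 277.68941796]
 [228.80944362 263.24405928]
 [221.36092685 263.13121357]
 [221.17456565 257.25268994]]
```

View pics/w2c.png

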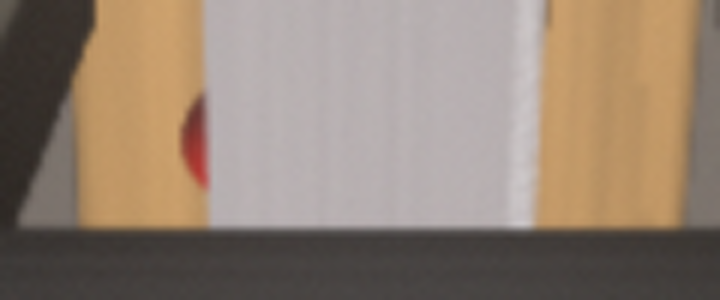

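```bash
python3 -m inch '[{"travel":[-0.1,-0.5,0.1],"turn":0,"jaw":6},{"travel":[-0.2,-1.0,0.2],"turn":0,"jaw":5},{"travel":[-0.2,-1.0,0.2],"turn":0,"jaw":5},{"travel":[-0.2,-1.0,0.2],"turn":0,"jaw":5},{"travel":[-0.2,-1.0,0.2],"turn":0,"jaw":5}]'
python3 - <<'E'
from h import *
s=arm.observe(); print(s["position"],s["tcp_rot"],s["wrist_force"],s["time"])
E
```

```text
time: 2.8
position: [0.5809, -0.0338, 0.0816]
tcp_rot: [-0.002, 0.703, 0.711, 0.002]
wrist_force: [1.2, 0.7, 0.1]
gripper_width: 0.0502
[ 0.58087928 -0.03383643  0.08161588] [-0.00215741  0.70320965  0.71097768  0.00150801] [1.1925746  0.66982266 0.05856382] 2.8
```

```bash
python3 -m inch '[{"travel":[0,0,0],"turn":0,"jaw":4},{"travel":[0,0,0],"turn":0,"jaw":3.4},{"travel":[0,0,0],"turn":0,"jaw":2.6},{"travel":[0,0,0],"turn":0,"jaw":2.6},{"travel":[0,0,0],"turn":0,"jaw":2.6}]' 28
python3 - <<'E'
from h import *
s=arm.observe(); print(s["position"],s["tcp_rot"],s["wrist_force"],s["time"],s["gripper_width"])
E
```

```text
time: 3.3
position: [0.5795, -0.0339, 0.0815]
tcp_rot: [-0.003, 0.703, 0.711, 0.0]
wrist_force: [-5.2, 0.4, 4.8]
gripper_width: 0.0299
[ 0.57946326 -0.03388481  0.08152579] [-2.88950672e-03  7.03335201e-01  7.10852321e-01  4.71544573e-04] [-5.15896844  0.37036067  4.78134814] 3.3 0.02985624270688338
```

```bash
python3 -m inch '[{"travel":[0,0.06,0],"turn":0,"jaw":2.6},{"travel":[0,0.12,0],"turn":0,"jaw":2.6},{"travel":[0,0.18,0],"turn":0,"jaw":2.6},{"travel":[0,0.24,0],"turn":0,"jaw":2.6},{"travel":[0,0.3,0],"turn":0,"jaw":2.6}]'
```

```text
time: 3.8
position: [0.5795, -0.0313, 0.0815]
tcp_rot: [-0.003, 0.704, 0.711, 0.0]
wrist_force: [-0.9, -4.8, 3.2]
gripper_width: 0.03
```

```bash
python3 -m inch '[{"travel":[0,0.08,0],"turn":0,"jaw":2.6},{"travel":[0,0.16,0],"turn":0,"jaw":2.6},{"travel":[0,0.24,0],"turn":0,"jaw":2.6},{"travel":[0,0.32,0],"turn":0,"jaw":2.6},{"travel":[0,0.4,0],"turn":0,"jaw":2.6}]'
```

```text
time: 4.3
position: [0.5795, -0.0293, 0.0815]
tcp_rot: [-0.002, 0.704, 0.71, -0.001]
wrist_force: [-1.1, -10.9, 4.1]
gripper_width: 0.0293
```

```bash
python3 -m inch '[{"travel":[0,0.08,0],"turn":0,"jaw":2.6},{"travel":[0,0.16,0],"turn":0,"jaw":2.6},{"travel":[0,0.24,0],"turn":0,"jaw":2.6},{"travel":[0,0.32,0],"turn":0,"jaw":2.6},{"travel":[0,0.4,0],"turn":0,"jaw":2.6}]'
python3 - <<'E'
from h import *
cv2.imwrite("pics/s3.png",eyes.capture("side"))
crop("pics/s3.png","pics/s3c.png",190,115,290,200,7)
s=arm.observe(); print(s["position"],s["wrist_force"],s["time"],s["gripper_width"])
E
```

```text
time: 4.8
position: [0.5795, -0.0286, 0.0815]
tcp_rot: [-0.001, 0.705, 0.709, -0.002]
wrist_force: [-1.1, -11.7, 3.3]
gripper_width: 0.0297
[ 0.57948265 -0.02770835  0.08154778] [-1.35693939 -6.99131756  3.15861472] 4.85 0.030344627029586284
```

View pics/s3c.png

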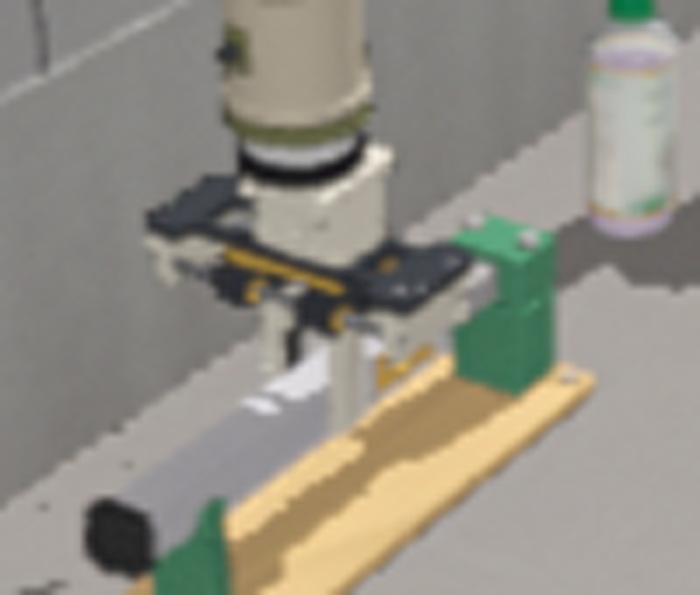

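```bash
python3 -m inch '[{"travel":[0,0.08,0],"turn":0,"jaw":2.6},{"travel":[0,0.16,0],"turn":0,"jaw":2.6},{"travel":[0,0.24,0],"turn":0,"jaw":2.6},{"travel":[0,0.32,0],"turn":0,"jaw":2.6},{"travel":[0,0.4,0],"turn":0,"jaw":2.6}]'
```

```text
time: 5.35
position: [0.5795, -0.0237, 0.0815]
tcp_rot: [-0.001, 0.705, 0.71, -0.002]
wrist_force: [-1.7, -4.5, 3.0]
gripper_width: 0.0298
```

```bash
python3 -m inch '[{"travel":[0,0.2,0],"turn":0,"jaw":2.6},{"travel":[0,0.4,0],"turn":0,"jaw":2.6},{"travel":[0,0.6,0],"turn":0,"jaw":2.6},{"travel":[0,0.8,0],"turn":0,"jaw":2.6},{"travel":[0,1.0,0],"turn":0,"jaw":2.6}]'
```

```text
time: 5.85
position: [0.5795, -0.0137, 0.0815]
tcp_rot: [-0.001, 0.704, 0.71, -0.002]
wrist_force: [-1.4, -5.4, 3.1]
gripper_width: 0.0298
```

```bash
python3 -m inch '[{"travel":[0,0.2,0],"turn":0,"jaw":2.6},{"travel":[0,0.4,0],"turn":0,"jaw":2.6},{"travel":[0,0.6,0],"turn":0,"jaw":2.6},{"travel":[0,0.8,0],"turn":0,"jaw":2.6},{"travel":[0,1.0,0],"turn":0,"jaw":2.6}]'
python3 - <<'E'
from h import *
cv2.imwrite("pics/s4.png",eyes.capture("side"))
crop("pics/s4.png","pics/s4c.png",190,115,290,200,7)
s=arm.observe(); print(s["position"],s["wrist_force"],s["time"],s["gripper_width"])
E
```

```text
time: 6.35
position: [0.5796, -0.0037, 0.0816]
tcp_rot: [-0.001, 0.704, 0.71, -0.002]
wrist_force: [-1.2, -4.7, 2.6]
gripper_width: 0.0295
[ 0.5795775  -0.00307496  0.08152784] [-1.66745151 -2.5397719   2.28576407] 6.4 0.02965504638256365
```

View pics/s4c.png

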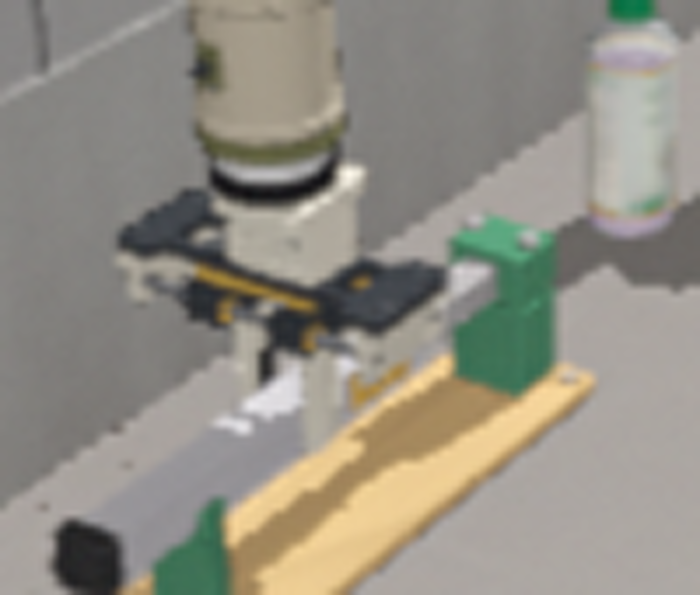

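```bash
python3 -m inch '[{"travel":[0,0.2,0],"turn":0,"jaw":2.6},{"travel":[0,0.4,0],"turn":0,"jaw":2.6},{"travel":[0,0.6,0],"turn":0,"jaw":2.6},{"travel":[0,0.8,0],"turn":0,"jaw":2.6},{"travel":[0,1.0,0],"turn":0,"jaw":2.6}]'
```

```text
time: 6.9
position: [0.5796, 0.0069, 0.0815]
tcp_rot: [-0.001, 0.704, 0.71, -0.002]
wrist_force: [-1.6, -4.4, 3.9]
gripper_width: 0.0296
```

```bash
python3 -m inch '[{"travel":[0,0.1,0],"turn":0,"jaw":2.6},{"travel":[0,0.2,0],"turn":0,"jaw":2.6},{"travel":[0,0.3,0],"turn":0,"jaw":2.6},{"travel":[0,0.4,0],"turn":0,"jaw":2.6},{"travel":[0,0.5,0],"turn":0,"jaw":2.6}]'
```

```text
time: 7.4
position: [0.5797, 0.012, 0.0816]
tcp_rot: [-0.001, 0.704, 0.71, -0.002]
wrist_force: [-2.1, -4.9, 1.7]
gripper_width: 0.0298
```

Now small steps with a force check each (leg ≈ 46 mm).

```bash
python3 -m inch '[{"travel":[0,0.08,0],"turn":0,"jaw":2.6},{"travel":[0,0.16,0],"turn":0,"jaw":2.6},{"travel":[0,0.24,0],"turn":0,"jaw":2.6},{"travel":[0,0.32,0],"turn":0,"jaw":2.6},{"travel":[0,0.4,0],"turn":0,"jaw":2.6}]'
```

```text
time: 7.9
position: [0.5797, 0.016, 0.0815]
tcp_rot: [-0.001, 0.704, 0.71, -0.002]
wrist_force: [-1.0, -5.3, 4.1]
gripper_width: 0.0299
```

```bash
python3 -m inch '[{"travel":[0,0.06,0],"turn":0,"jaw":2.6},{"travel":[0,0.12,0],"turn":0,"jaw":2.6},{"travel":[0,0.18,0],"turn":0,"jaw":2.6},{"travel":[0,0.24,0],"turn":0,"jaw":2.6},{"travel":[0,0.3,0],"turn":0,"jaw":2.6}]'
```

```text
time: 8.4
position: [0.5797, 0.019, 0.0815]
tcp_rot: [-0.001, 0.704, 0.71, -0.002]
wrist_force: [-1.4, -5.4, 3.1]
gripper_width: 0.0301
```

```bash
python3 -m inch '[{"travel":[0,0.06,0],"turn":0,"jaw":2.6},{"travel":[0,0.12,0],"turn":0,"jaw":2.6},{"travel":[0,0.18,0],"turn":0,"jaw":2.6},{"travel":[0,0.24,0],"turn":0,"jaw":2.6},{"travel":[0,0.3,0],"turn":0,"jaw":2.6}]'
```

```text
time: 8.9
position: [0.5797, 0.0221, 0.0816]
tcp_rot: [-0.001, 0.704, 0.71, -0.002]
wrist_force: [-1.5, -4.7, 2.2]
gripper_width: 0.0297
```

```bash
python3 -m inch '[{"travel":[0,0.06,0],"turn":0,"jaw":2.6},{"travel":[0,0.12,0],"turn":0,"jaw":2.6},{"travel":[0,0.18,0],"turn":0,"jaw":2.6},{"travel":[0,0.24,0],"turn":0,"jaw":2.6},{"travel":[0,0.3,0],"turn":0,"jaw":2.6}]'
```

```text
time: 9.4
position: [0.5797, 0.0256, 0.0815]
tcp_rot: [-0.001, 0.704, 0.71, -0.001]
wrist_force: [-1.2, -2.8, 2.3]
gripper_width: 0.03
```

Run:
```python
from h import *
cv2.imwrite("pics/s5.png",eyes.capture("side"))
crop("pics/s5.png","pics/s5c.png",190,115,290,200,7)
s=arm.observe(); print(s["position"],s["wrist_force"],s["time"],s["gripper_width"])
```

```text
[0.57970261 0.02576666 0.08156707] [-1.33124274 -2.52722404  1.95965842] 9.45 0.029686263525544654
```

View pics/s5c.png

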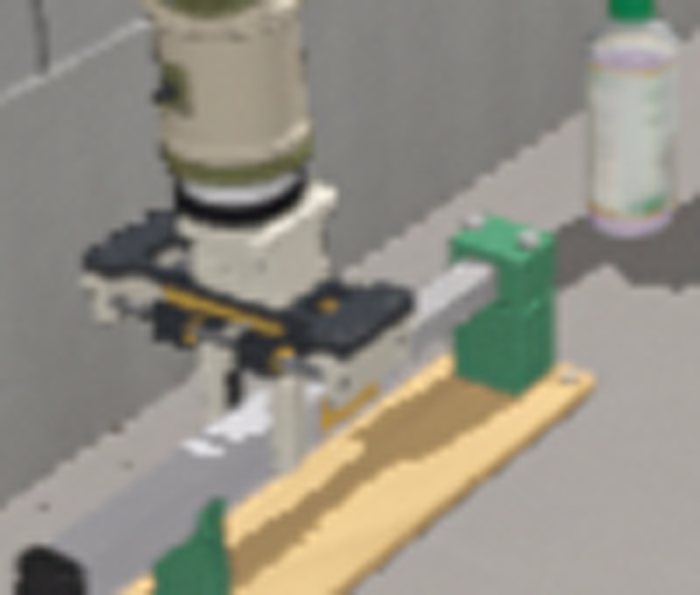

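```bash
python3 -m inch '[{"travel":[0,0.05,0],"turn":0,"jaw":2.6},{"travel":[0,0.1,0],"turn":0,"jaw":2.6},{"travel":[0,0.15,0],"turn":0,"jaw":2.6},{"travel":[0,0.2,0],"turn":0,"jaw":2.6},{"travel":[0,0.2,0],"turn":0,"jaw":2.6}]'
```

```text
time: 9.95
position: [0.5797, 0.0283, 0.0815]
tcp_rot: [-0.001, 0.704, 0.71, -0.001]
wrist_force: [-1.6, 0.9, 1.0]
gripper_width: 0.0296
```

```bash
python3 -m inch '[{"travel":[0,0.06,0],"turn":0,"jaw":2.6},{"travel":[0,0.12,0],"turn":0,"jaw":2.6},{"travel":[0,0.18,0],"turn":0,"jaw":2.6},{"travel":[0,0.24,0],"turn":0,"jaw":2.6},{"travel":[0,0.3,0],"turn":0,"jaw":2.6}]'
```

```text
time: 10.45
position: [0.5798, 0.0311, 0.0815]
tcp_rot: [-0.001, 0.704, 0.71, -0.001]
wrist_force: [-1.7, -2.4, 1.7]
gripper_width: 0.0298
```

```bash
python3 -m inch '[{"travel":[0,0.06,0],"turn":0,"jaw":2.6},{"travel":[0,0.12,0],"turn":0,"jaw":2.6},{"travel":[0,0.18,0],"turn":0,"jaw":2.6},{"travel":[0,0.24,0],"turn":0,"jaw":2.6},{"travel":[0,0.3,0],"turn":0,"jaw":2.6}]'
```

```text
time: 10.95
position: [0.5797, 0.0329, 0.0815]
tcp_rot: [-0.001, 0.704, 0.71, -0.002]
wrist_force: [-0.1, -6.4, 2.7]
gripper_width: 0.0296
```

```bash
python3 -m inch '[{"travel":[0,0.04,0],"turn":0,"jaw":2.6},{"travel":[0,0.08,0],"turn":0,"jaw":2.6},{"travel":[0,0.12,0],"turn":0,"jaw":2.6},{"travel":[0,0.15,0],"turn":0,"jaw":2.6},{"travel":[0,0.15,0],"turn":0,"jaw":2.6}]'
```

```text
time: 11.45
position: [0.5798, 0.033, 0.0815]
tcp_rot: [-0.0, 0.705, 0.709, -0.002]
wrist_force: [-0.3, -7.3, 4.2]
gripper_width: 0.0301
```

```bash
python3 -m inch '[{"travel":[0,0,0],"turn":0,"jaw":2.6},{"travel":[0,0,0],"turn":0,"jaw":4},{"travel":[0,0,0],"turn":0,"jaw":6},{"travel":[0,0,0],"turn":0,"jaw":7},{"travel":[0,0,0],"turn":0,"jaw":7}]' && python3 -m inch '[{"travel":[0,0,2],"turn":0,"jaw":7},{"travel":[0,0,5],"turn":0,"jaw":7},{"travel":[0,0,8],"turn":0,"jaw":7},{"travel":[0,0,11],"turn":0,"jaw":7},{"travel":[0,0,14],"turn":0,"jaw":7}]' && python3 -m inch '[{"travel":[0,0,1],"turn":0,"jaw":7},{"travel":[0,0,2],"turn":0,"jaw":7},{"travel":[0,0,3],"turn":0,"jaw":7},{"travel":[0,0,3],"turn":0,"jaw":7},{"travel":[0,0,3],"turn":0,"jaw":7}]'
python3 - <<'E'
from h import *
for n in ["side","top","wrist"]:
    s=arm.observe(); cv2.imwrite(f"pics/{n}6.png",eyes.capture(n))
    if n=="wrist":
        import pickle; pickle.dump(s,open("s6.pkl","wb"));print(s["position"],s["wrist_force"],s["time"],s["gripper_width"])
crop("pics/side6.png","pics/side6c.png",190,135,290,220,7)
E
```

```text
time: 11.95
position: [0.5798, 0.0334, 0.0815]
tcp_rot: [-0.0, 0.705, 0.71, -0.002]
wrist_force: [0.4, 0.2, -0.0]
gripper_width: 0.0571
time: 12.45
position: [0.5796, 0.0337, 0.2227]
tcp_rot: [-0.001, 0.704, 0.71, -0.002]
wrist_force: [0.3, -0.0, 0.2]
gripper_width: 0.0701
time: 12.95
position: [0.5793, 0.0336, 0.252]
tcp_rot: [-0.001, 0.704, 0.71, -0.003]
wrist_force: [-0.4, -0.1, -0.1]
gripper_width: 0.0698
[0.57921543 0.03350719 0.25175597] [ 0.12095031 -0.37271656 -0.79949902] 13.05 0.07002507230996517
```

View pics/side6c.png

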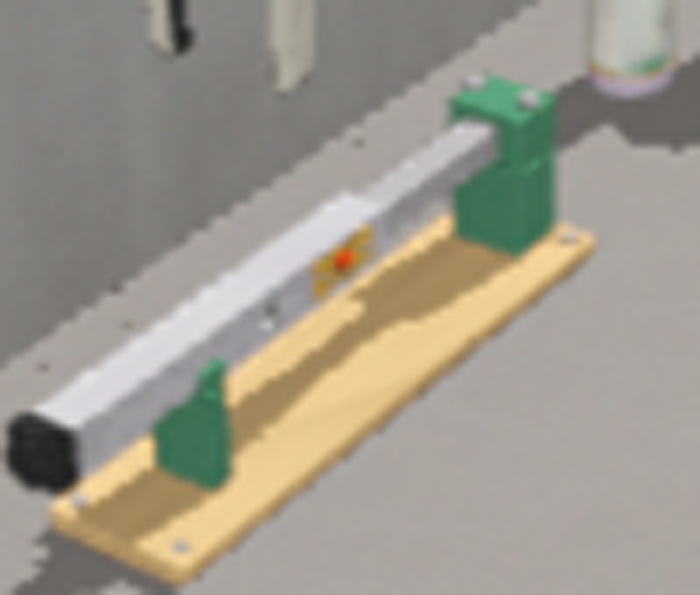

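View pics/wrist6.png

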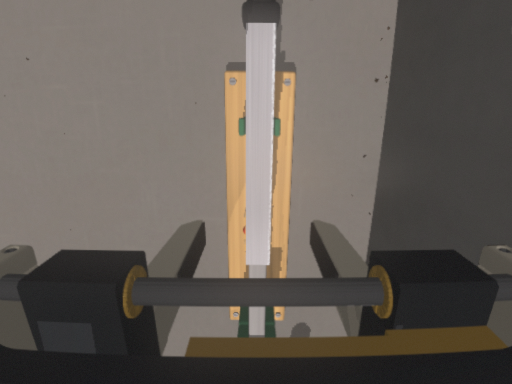

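Run:
```python
from h import *
import pickle; s=pickle.load(open("s6.pkl","rb"))
crop("pics/wrist6.png","pics/w6c.png",215,200,295,260,10)
print((w2px("wrist",[[.5605,-.034,.1],[.565,-.034,.115],[.564,-.034,.115]],s)-[215,200])*10)
```

```text
[[274.69116026 296.31413215]
 [304.50229452 348.5794947 ]
 [296.30189827 348.49191298]]
```

View pics/w6c.png

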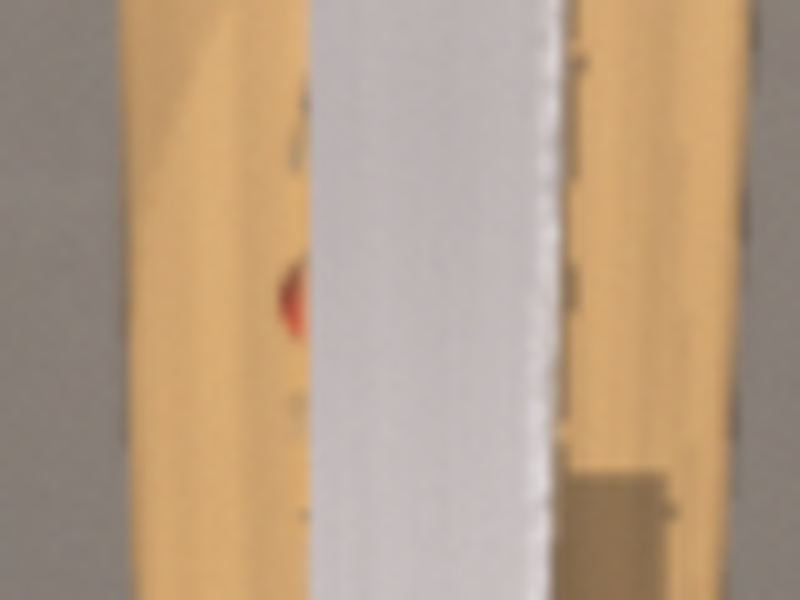

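View pics/top6.png

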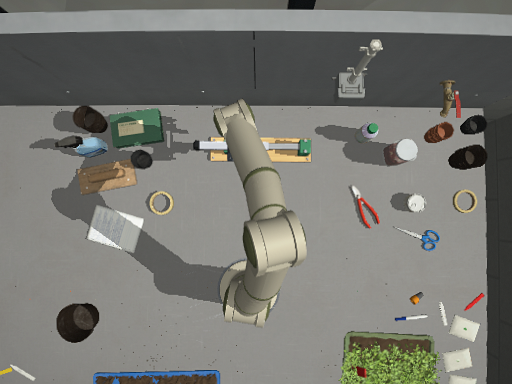

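```bash
python3 -c "
from bench import workorder,arm
print(workorder.hand_in(), arm.observe()['wrist_force'])"
```

```text
the job is handed in; nothing more can be done
the job is handed in; nothing more can be done
```

The leg is drawn out and locked in the stop plate, and the job was handed in at about 13 s of the 43 s allowed. I squeezed the tube over the button with 28 N and drew it out along +y. After it hit the stop I opened the jaws and lifted clear.

- **Pull:** The highest wrist-force reading was 11.7 N, as the button went under the edge of the first hole. It then ran at about 4–5 N and fell to about 2.5 N near 60 mm. At about 67 mm the gripper stopped moving and the pull rose to 7.3 N. I only read the force at the end of each half-second move, so a short peak between readings would not show.
- **Button:** The side picture shows it standing out through the hole of the brass plate. In the wrist picture it stands as far proud of the tube face as a fully-out button should, about 4.5 mm.
- **Pressing steps:** I could not read the button or leg joints directly. The jaws closed to 29.9 mm, which means the button was flush, and it was not visible in the side picture at about 30 mm of slide.
- **Slide distance:** The 67 mm is how far the gripper moved, so any slip on the tube would put it off slightly. It lies within the 54–74 mm expected.
- **Bystanders:** The pots, tape and secateurs look unmoved in the top picture.
- **One correction:** The first descent ended about 1 cm too far along y, apparently because the arm was still settling when I started it. I fixed that before closing the jaws.

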